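# Run the tablet mill to its end stop

## Task

Push the catch tray of the hand-cranked tablet mill fully home, then take the crank by its knob and turn it clockwise (seen from above) at an even, unhurried pace, carrying it steadily through the stiff spot that comes once in every turn. After somewhat more than two turns the crank comes up against a sprung end stop, which you find by feel: press the crank gently a short way into it so that the stop stays pushed in, do not force it further, then let go. Leave the things standing around the mill where they are.

Things in the scene. Friction and masses are not known exactly. Their poses are not given: they have to be found in the camera images.
- mill: the fixed white hand mill. Origin on the worktop under the crank's axis; z up. A low base 116 mm wide (local x -58 to 58), 62 mm high, reaches from local y = -62 to +147 mm; on it a round drum, radius 46 mm, up to z = 127 mm, with a grey-capped throat low at local (+x, -y), then the crank on top.
- hub (a point): point on the crank's vertical axis, on top of the steel hub, 147 mm above the worktop. The crank drags with about 5 to 6 N at the knob everywhere, plus 1.8 N per rad/s; gripping must carry up to about 17 N sideways at the stiff spot.
- knob_mid (a point): centre of the crank's black upright knob: round, 23 mm in diameter, from 143 to 190 mm above the worktop (this point at 168 mm), 55 mm from the crank's axis; it spins freely on its pin, so a gripper need not turn with the crank. The flat steel crank arm, 16 mm wide, lies below it, its top at 141 mm.
- crank (a joint): crank angle, rad, grows clockwise seen from above (2*pi a turn); at 0 the arm points along the mill's local +x. Starts within -0.9 to 0.9. Stiff spot: within 0.52 rad of 4.20 and 10.48; up to 10 N more is needed at the knob before its middle, and as much pushes the crank on past it. A turn in 4 to 8 s is right; over 6 rad/s it races, which is not allowed.
- stop (a joint): how far the sprung end stop is pushed in, rad of crank angle; 0 = untouched. The crank meets it at a reading of 13.0 to 15.2 that differs each time; it is found by feel. Its spring then adds 5 N at the knob per 0.1 rad (5.5 mm of knob travel). Over 0.08 it is reached; let go, it springs back to about 0.10 and the drag holds it. Over 0.32 it is forced: not allowed.
- tray (a joint): how far the catch tray stands out of the mill in m; 0 = fully home. It slides along the mill's local y; about 2 N moves it.
- tray_front (a point): middle of the outer face of the tray's grey front, which looks to the mill's local +y: 104 mm wide (local x), 8 to 46 mm above the worktop, this point at 27 mm. A pull lip, 40 mm wide, stands out 3 mm at its upper edge (z 39 to 47 mm). With the tray home the face is 154 mm from the crank's axis.
- cup: specimen cup with orange lid, 63 mm across, 72 mm high, standing by the mill; origin under its middle. Leave it.
- pad_box: upright box of pads, 68 x 74 x 104 mm, standing by the mill; origin under its middle. Leave it.
- dish: flat round dish, 60 mm across, 14 mm high, on the worktop; origin under its middle. Leave it.
- pen: slim blue pen, 145 mm long, on the worktop; origin under its middle. Leave it.
- barrel (a point): outer end of the short steel barrel that sticks out of the drum, 76 mm from the crank's axis, 82 mm above the worktop, towards local (-0.49, +0.87) of the mill: while the crank arm points over it, the crank is in the middle of its stiff spot. The barrel is fixed.

How it is judged:
By the outcome, as a careful person would: the job done as asked, in the order asked, and still so for the second after the job is handed in, with the robot touching nothing.
It also fails if it takes over 72 s, if anything falls off the work surface, if the arm or the gripper's body presses on something with over 40 N, if the wrist force passes 120 N, or if a joint passes its speed limit or range.

## Robot

A 7-joint arm with a two-finger parallel gripper is mounted at the origin on a cart in front of the work surface, level with it; the furniture and walls round the work are solid. World frame = base frame: x ahead of the robot, y to its left, z up, the work surface at z = 0. Lengths are in m, angles in rad, forces in N, time in s.
With the tool pointing down it reaches from about 0.35 to 0.9 m from the base axis. Payload 7.2 kg.
Tool frame: the origin (TCP) lies midway between the tips of the shut fingers; the grasp point (between the pads) lies 19 mm behind it; z points along the fingers, y is the direction in which the jaws open and shut (so a half turn about z gives the same grasp; the last joint's range is limited). The gripper opens to 85 mm and grips with 20 to 120 N. Pads are 22 mm wide; open, the fingers measure 114 mm over their backs; the gripper's body (76 mm by 85 mm) begins 54 mm behind the grasp point. The pads swing forward as they close: fully open they stand 13 mm farther back than shut.
Start: joints at [-1.364, 0.411, -0.013, 1.596, 0.006, 1.134, -0.082], TCP at [0.17, 0.602, 0.231] pointing down, gripper open.
Joint ranges: [-2.95, 2.95], [-0.29, 1.99], [-1.47, 1.44], [0.14, 2.54], [-1.03, 4.17], [0.13, 1.85], [-2.86, 2.86]. Speed limits (rad/s): [2.39, 2.39, 3.01, 3.01, 3.14, 3.14, 3.14].

## Interface

Orientations are given as [roll, pitch, yaw] about the fixed x, y, z axes, in that order (R = Rz(yaw) Ry(pitch) Rx(roll)).
In Python, from station import bot, camera gives the robot as it stands. The module is installed in compiled form; this text tells all that it offers.
- The arm moves only by the tool drive_tool, never from a script. Its argument "deltas" is a list of rows, each a list of 7 numbers: the turn, a rotation vector about the tool's x, y, z in units of 6 degrees (1.0 is 6 degrees), then the shift along the tool's x, y, z in units of 60 mm (1.0 is 60 mm), then the opening, from -1 (shut) to 1 (fully open), so that 0 is half open. In form: [[rx, ry, rz, tx, ty, tz, hand], ...]. A call has 1 to 5 rows; each row is the pose to reach, as a shift and turn from the pose measured when the call began, along the tool's axes at that moment; what a row does not reach only later rows make up. A row lasts 1/8 s, in which the tool goes at most 62.5 mm and 10.7 degrees, less where a joint would pass 70% of its speed; a pose out of reach is approached as far as the arm can. A call with a gripper value outside its range is refused whole. The fingers move at their own pace and stop on an object; "newtons" is the grip in N (left out, the last holds). Time passes only in rows, so rows that repeat a pose let the fingers close. It gives the time, the measured TCP pose, the force and the opening at its end, in the units of the state.
- bot.read_state(): the state, without advancing time (a new reading comes with each control period).
- camera(name): name is "scene" or "top"; returns a dict with "img" (400x640x3 uint8, red, green, blue), "fx", "fy", "cx", "cy" (pixels), "T" (4x4, takes a point from camera to world coordinates). Camera axes: x right, y down, z forward; pixel columns grow to the right and rows downward; lengths in m; the calibration is good to about 2 mm. A picture is of the moment at which its call begins. There is no depth.
- bot.close_job(): hands the job in, once; it reports no verdict.
The state is a dict: "time": time; "joint_pos": joint angles; "qvel": joint speeds; "effort": joint torques, N m; "tool_pos": TCP position; "ee_rot": TCP orientation; "force": force on the tool from outside, world axes, zero at the start; "moment": the same for the moment, N m; "width": finger opening in m.
Only numpy, scipy, OpenCV 4.12 (cv2) and the standard library are available. Lean on these libraries where they do the work, as an engineer would, in place of code of your own. Each camera call takes 0.05 s, during which the arm holds its last target.

## Working session

There is one attempt and no reset: what is moved stays moved. The work goes in short steps, Python scripts to look and compute and a tool call to move; the robot and the scene stay as the last step left them, time stands still between calls to the robot, and variables do not carry over. Pictures are saved under pics/ and viewed, and the job is handed in when it is done.

Besides the shell and the picture viewer there is one more tool, called after "Call:" by a JSON object that holds its "op" and its "data", one argument or row to a line. drive_tool: Moves the arm, as the interface text tells. Its arguments: {"type":"object","properties":{"deltas":{"type":"array"},"newtons":{"type":"number"}},"required":["deltas"]}

```bash
mkdir -p pics
python3 - <<'E'
from station import bot,camera
import cv2,numpy as np
s=bot.read_state();print({k:np.round(v,3) for k,v in s.items()})
for n in("scene","top"):
    c=camera(n);cv2.imwrite(f"pics/{n}0.png",c["img"][:,:,::-1]);print(n,c["fx"],c["cx"],c["cy"],np.round(c["T"],3).tolist())
    np.savez(f"{n}0.npz",**c)
E
```

```text
{'time': np.float64(0.0), 'joint_pos': array([-1.364,  0.412, -0.013,  1.597,  0.006,  1.134, -0.082]), 'qvel': array([-0.   , -0.   , -0.001,  0.   ,  0.002, -0.002,  0.001]), 'effort': array([-1.0000e-03, -6.0061e+01,  6.8200e-01, -2.9941e+01,  1.4000e-02,
        1.1000e-02, -0.0000e+00]), 'tool_pos': array([0.169, 0.601, 0.23 ]), 'ee_rot': array([-3.14 ,  0.   ,  2.867]), 'force': array([-0.575, -0.276,  0.416]), 'moment': array([-0.039,  0.026,  0.036]), 'width': np.float64(0.085)}
scene 432.1230821869865 314.9120914481692 196.41880436977846 [[0.519, -0.606, 0.602, -0.152], [-0.855, -0.376, 0.358, -0.341], [0.01, -0.701, -0.713, 0.956], [0.0, 0.0, 0.0, 1.0]]
top 455.27611563614164 313.87180920695437 199.89163146927626 [[0.021, -0.988, 0.154, 0.362], [-1.0, -0.023, -0.008, 0.096], [0.012, -0.154, -0.988, 1.246], [0.0, 0.0, 0.0, 1.0]]
```

View pics/scene0.png

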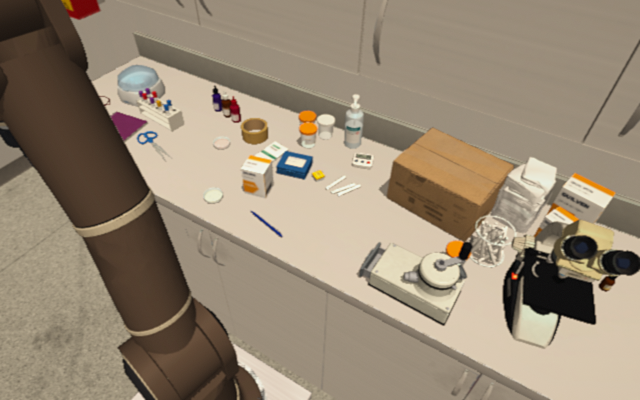

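View pics/top0.png

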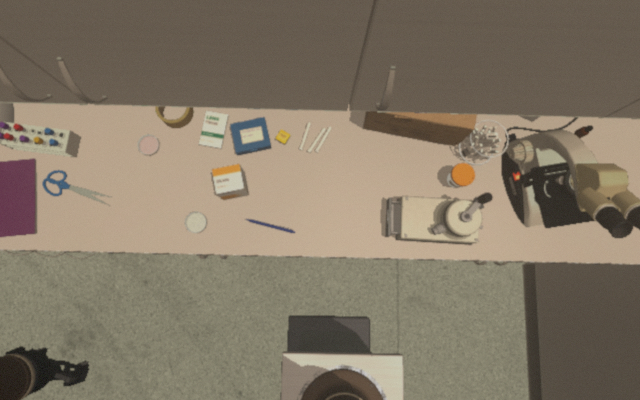

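```bash
cat > h.py <<'E'
import numpy as np,cv2
def ray(c,u,v,z):
    T=c["T"];d=T[:3,:3]@np.array([(u-c["cx"])/c["fx"],(v-c["cy"])/c["fy"],1.]);o=T[:3,3]
    return o+d*(z-o[2])/d[2]
def proj(c,p):
    T=c["T"];q=T[:3,:3].T@(np.asarray(p)-T[:3,3]);return np.array([c["fx"]*q[0]/q[2]+c["cx"],c["fy"]*q[1]/q[2]+c["cy"]])
E
python3 - <<'E'
import cv2
a=cv2.imread("pics/top0.png")[150:260,375:525];cv2.imwrite("pics/topc.png",cv2.resize(a,None,fx=5.3,fy=5.3,interpolation=cv2.INTER_CUBIC))
a=cv2.imread("pics/scene0.png")[220:330,350:500];cv2.imwrite("pics/scenec.png",cv2.resize(a,None,fx=5.3,fy=5.3,interpolation=cv2.INTER_CUBIC))
E
```

```text
(no output)
```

View pics/topc.png

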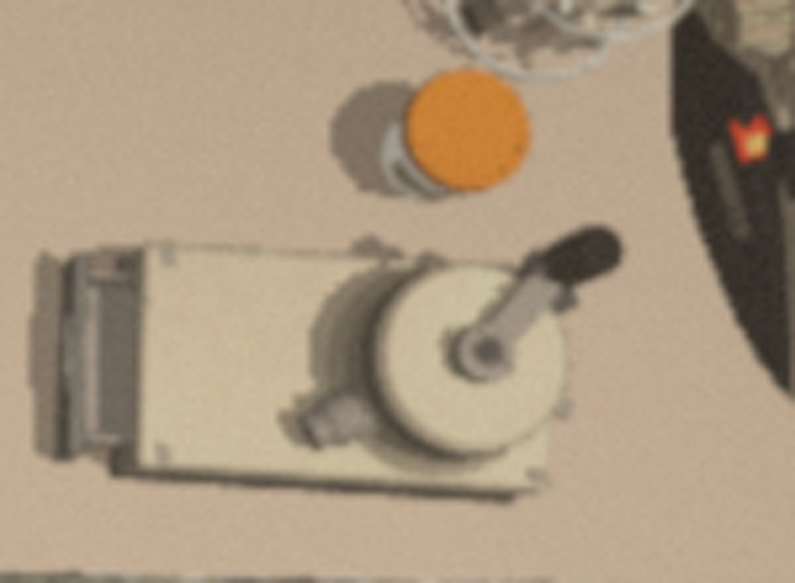

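View pics/scenec.png

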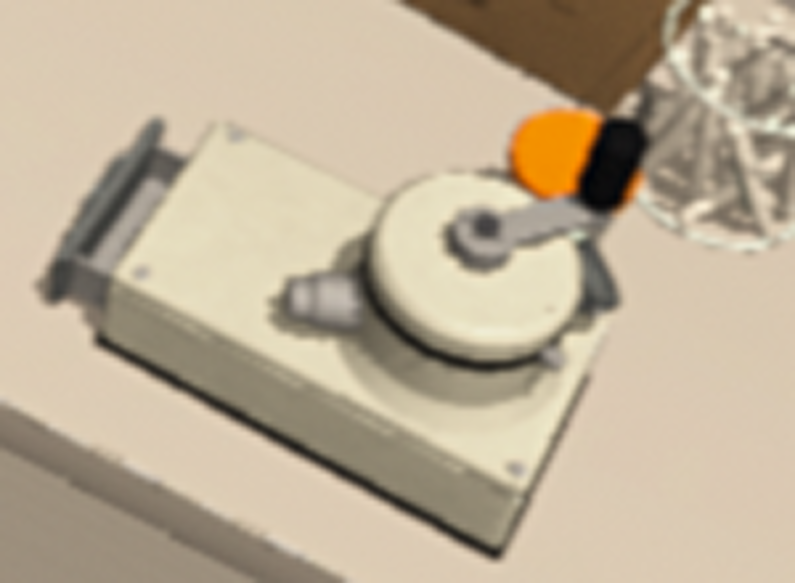

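Run:
```python
import numpy as np
from h import *
t=dict(np.load("top0.npz"));s=dict(np.load("scene0.npz"))
f=lambda u,v:((u+.5)/5.3-.5+375,(v+.5)/5.3-.5+150)
g=lambda u,v:((u+.5)/5.3-.5+350,(v+.5)/5.3-.5+220)
P=lambda n,c,uv,z:print(n,np.round(ray(c,*uv,z),4))
hub=ray(t,*f(484,352),.147)
P("hub t",t,f(484,352),.147);P("hub s",s,g(483,230),.147)
P("BL t",t,f(146,246),.062);P("FL t",t,f(137,466),.062);P("FR t",t,f(548,490),.062)
P("BL s",s,g(215,122),.062);P("FL s",s,g(107,285),.062);P("FR s",s,g(520,492),.062)
P("knobtop t",t,f(597,249),.190);P("knobtop s",s,g(625,135),.190);P("armend",t,f(548,280),.141)
P("tray top back t",t,f(75,258),.046);P("tray front t",t,f(62,457),.046)
P("tray back s",s,g(158,122),.046);P("tray front s",s,g(60,290),.046)
P("lid t",t,f(468,130),.072);P("barrel t",t,f(312,430),.082)
P("lid s",s,g(565,155),.072);
# table edge, right objects
P("microscope t",t,f(675,130),0.03)
P("counter edge",t,f(300,577),0)
```

```text
hub t [ 0.5025 -0.2852  0.147 ]
hub s [ 0.5005 -0.2905  0.147 ]
BL t [ 0.5627 -0.1471  0.062 ]
FL t [ 0.453  -0.1418  0.062 ]
FR t [ 0.4457 -0.3442  0.062 ]
BL s [ 0.5617 -0.1491  0.062 ]
FL s [ 0.4466 -0.1462  0.062 ]
FR s [ 0.4442 -0.3467  0.062 ]
knobtop t [ 0.5444 -0.3222  0.19  ]
knobtop s [ 0.5447 -0.3277  0.19  ]
armend [ 0.5377 -0.3182  0.141 ]
tray top back t [ 0.5584 -0.1145  0.046 ]
tray front t [ 0.4578 -0.1076  0.046 ]
tray back s [ 0.5594 -0.1212  0.046 ]
tray front s [ 0.4431 -0.125   0.046 ]
lid t [ 0.6235 -0.3066  0.072 ]
barrel t [ 0.4708 -0.2229  0.082 ]
lid s [ 0.6246 -0.3045  0.072 ]
microscope t [ 0.6354 -0.4284  0.03  ]
counter edge [ 0.4026 -0.2377  0.    ]
```

Call:
{"op": "drive_tool", "data": {
  "deltas": [
    [0,0,2,-1,-1,0,-1],
    [0,0,4,-2,-2,0,-1],
    [0,0,5.5,-2.8,-3,0,-1],
    [0,0,7,-3.5,-3.8,0,-1],
    [0,0,8.5,-4.2,-4.6,0,-1]
  ],
  "newtons": 40
}}

```text
time: 0.72
tool_pos: [0.3112, 0.3208, 0.2308]
ee_rot: [-3.141, 0.001, 1.971]
force: [1.1, -0.4, 0.5]
width: 0.0
```

Call:
{"op": "drive_tool", "data": {
  "deltas": [
    [0,0,1,-1,0.1,0,-1],
    [0,0,2,-2,0.2,0,-1],
    [0,0,3,-3,0.3,0,-1],
    [0,0,3.82,-4,0.35,0.2,-1],
    [0,0,3.82,-5,0.4,0.5,-1]
  ]
}}

```text
time: 1.35
tool_pos: [0.451, 0.0525, 0.2013]
ee_rot: [3.14, 0.0, 1.571]
force: [1.0, 0.7, 0.2]
width: 0.0002
```

Call:
{"op": "drive_tool", "data": {
  "deltas": [
    [0,0,0,-0.7,0.4,0.6,-1],
    [0,0,0,-1.4,0.8,1.3,-1],
    [0,0,0,-1.75,0.95,2.0,-1],
    [0,0,0,-1.75,0.95,2.7,-1],
    [0,0,0,-1.75,0.95,2.95,-1]
  ]
}}

```text
time: 1.98
tool_pos: [0.5065, -0.0528, 0.0221]
ee_rot: [-3.138, 0.001, 1.57]
force: [0.6, 0.1, -0.2]
width: 0.0001
```

Run:
```python
from station import bot,camera
import cv2,numpy as np
from h import *
s=bot.read_state();print({k:np.round(s[k],4).tolist() for k in("tool_pos","force","joint_pos","ee_rot")})
for n,(a,b) in(("scene",(220,350)),("top",(150,375))):
    c=camera(n);np.savez(n+"1.npz",**c);i=c["img"][a:a+110,b-20:b+130,::-1]
    cv2.imwrite(f"pics/{n}1.png",cv2.resize(i,None,fx=5.3,fy=5.3,interpolation=cv2.INTER_CUBIC))
```

```text
{'tool_pos': [0.5065, -0.0528, 0.0221], 'force': [0.5978, 0.1158, -0.1874], 'joint_pos': [-0.3591, 0.5501, 0.4761, 2.0765, -0.4279, 0.6129, 0.412], 'ee_rot': [-3.1385, 0.0007, 1.5699]}
```

View pics/scene1.png

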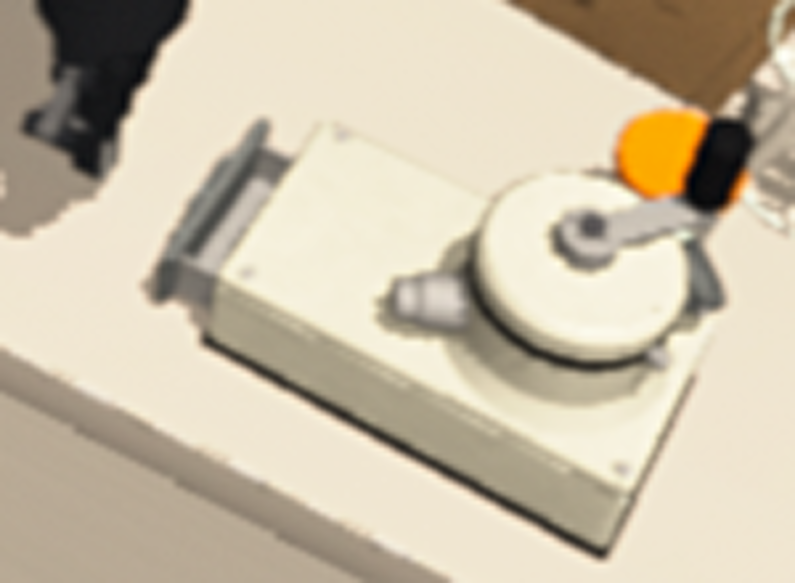

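View pics/top1.png

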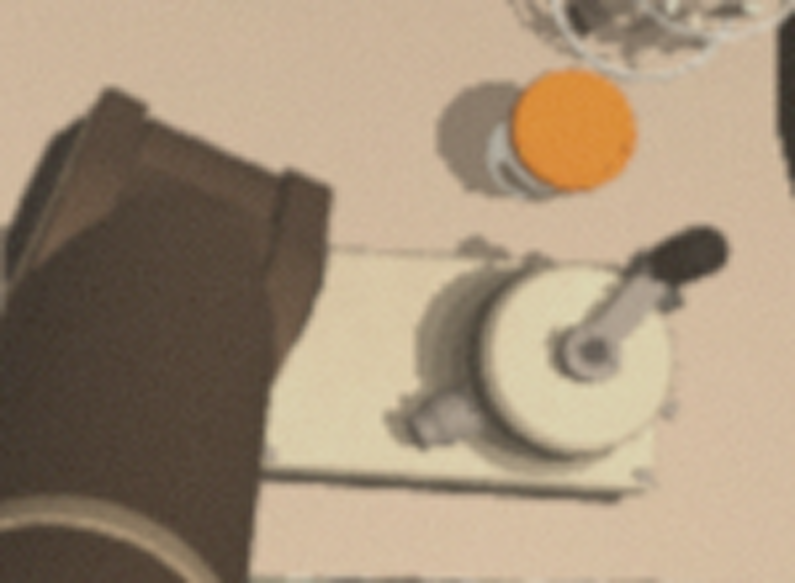

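Call:
{"op": "drive_tool", "data": {
  "deltas": [
    [0,0,0,-0.25,0.02,0,-1],
    [0,0,0,-0.45,0.02,0,-1],
    [0,0,0,-0.6,0.02,0,-1],
    [0,0,0,-0.75,0.02,0,-1],
    [0,0,0,-0.9,0.02,0,-1]
  ]
}}

```text
time: 2.7
tool_pos: [0.5085, -0.1064, 0.0236]
ee_rot: [-3.14, -0.0, 1.571]
force: [-0.1, 2.2, 2.1]
width: 0.0003
```

Call:
{"op": "drive_tool", "data": {
  "deltas": [
    [0,0,0,-0.08,0,0.03,-1],
    [0,0,0,-0.15,0,0.03,-1],
    [0,0,0,-0.22,0,0.03,-1],
    [0,0,0,-0.29,0,0.03,-1],
    [0,0,0,-0.35,0,0.03,-1]
  ]
}}

```text
time: 3.32
tool_pos: [0.5081, -0.1221, 0.0216]
ee_rot: [-3.137, -0.007, 1.574]
force: [-1.3, 23.4, 10.0]
width: 0.0001
```

Call:
{"op": "drive_tool", "data": {
  "deltas": [
    [0,0,0,0.05,0,0,-1],
    [0,0,0,0.3,0,0,-1],
    [0,0,0,0.8,0,-0.3,-1],
    [0,0,0,1.2,0,-1.0,-1],
    [0,0,0,1.4,0,-2.0,-1]
  ]
}}

```text
time: 3.95
tool_pos: [0.5072, -0.0372, 0.1423]
ee_rot: [-3.134, -0.006, 1.576]
force: [0.1, 0.8, 1.1]
width: 0.0001
```

Run:
```python
from station import bot,camera
import cv2,numpy as np
from h import *
s=bot.read_state();print({k:np.round(s[k],4).tolist() for k in("tool_pos","force","joint_pos","ee_rot")})
for n,(a,b) in(("scene",(220,350)),):
    c=camera(n);np.savez(n+"2.npz",**c);i=c["img"][a:a+110,b-20:b+130,::-1]
    cv2.imwrite(f"pics/{n}2.png",cv2.resize(i,None,fx=5.3,fy=5.3,interpolation=cv2.INTER_CUBIC))
```

```text
{'tool_pos': [0.5072, -0.0372, 0.1423], 'force': [0.1364, 0.7969, 1.1317], 'joint_pos': [-0.5002, 0.359, 0.605, 1.9983, -0.2721, 0.8704, 0.2592], 'ee_rot': [-3.1343, -0.0064, 1.576]}
```

View pics/scene2.png

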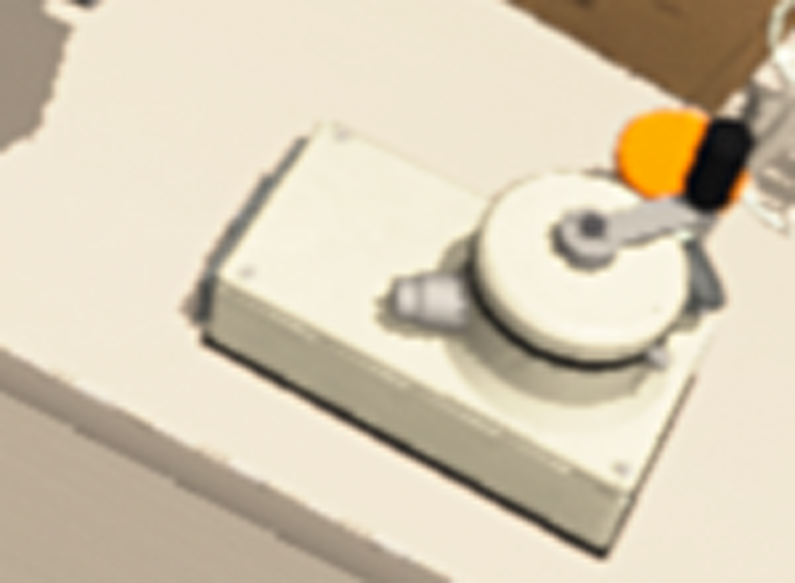

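Run:
```python
import numpy as np,cv2
from h import *
t=dict(np.load("top0.npz"));s=dict(np.load("scene0.npz"))
for c,(a,b,w,h) in((t,(185,470,30,25)),(s,(235,455,25,30))):
    g=c["img"][a:a+h,b:b+w].max(2); m=(g<70).astype(np.uint8)
    n,l,st,ce=cv2.connectedComponentsWithStats(m);k=1+np.argmax(st[1:,4]);print(st[k],ce[k]);u,v=ce[k]+[b,a]
    r=cv2.minAreaRect(np.argwhere(l==k)[:,::-1].astype(np.float32));print(r)
    for z in(.160,.168,.175):print(z,np.round(ray(c,u,v,z),4))
for p in[(.503,-.287)]:
  for z in(.147,):print(proj(t,[*p,z]),proj(s,[*p,z]))
```

```text
[ 8  9 13  9 84] [14.25       13.01190476]
((14.200002670288086, 12.899999618530273), (7.155416965484619, 12.074766159057617), 63.43495178222656)
0.16 [ 0.5459 -0.3267  0.16  ]
0.168 [ 0.5445 -0.3236  0.168 ]
0.175 [ 0.5433 -0.3209  0.175 ]
[  4   7  13  18 150] [10.04666667 15.61333333]
((10.100001335144043, 15.299999237060547), (8.497057914733887, 19.230182647705078), 26.56505012512207)
0.16 [ 0.5531 -0.3272  0.16  ]
0.168 [ 0.546  -0.3274  0.168 ]
0.175 [ 0.5398 -0.3275  0.175 ]
[466.63623567 215.8153068 ] [439.6471489 261.5712722]
```

Call:
{"op": "drive_tool", "data": {
  "deltas": [
    [0,0,0,-0.5,0.1,-0.8,0.4],
    [0,0,0,-1.4,0.25,-1.5,0.4],
    [0,0,0,-2.4,0.4,-1.7,0.4],
    [0,0,0,-3.4,0.55,-1.7,0.4],
    [0,0,0,-4.3,0.63,-1.7,0.4]
  ]
}}

```text
time: 4.62
tool_pos: [0.5505, -0.2976, 0.2499]
ee_rot: [3.138, -0.007, 1.575]
force: [0.4, 0.7, 0.0]
width: 0.0595
```

Run:
```python
from station import bot
import numpy as np
s=bot.read_state();print({k:np.round(s[k],4).tolist() for k in("tool_pos","force","joint_pos","ee_rot","width")})
```

```text
{'tool_pos': [0.5505, -0.2976, 0.2499], 'force': [0.4242, 0.7052, 0.036], 'joint_pos': [-0.0632, 0.4586, 0.6974, 1.6053, -0.3199, 1.1936, 0.7075], 'ee_rot': [3.1377, -0.0074, 1.5755], 'width': 0.0595}
```

Call:
{"op": "drive_tool", "data": {
  "deltas": [
    [0,0,0,-0.4,-0.09,0.2,0.4],
    [0,0,0,-0.47,-0.09,0.6,0.4],
    [0,0,0,-0.47,-0.09,1.1,0.4],
    [0,0,0,-0.47,-0.09,1.5,0.4],
    [0,0,0,-0.47,-0.09,1.6,0.4]
  ]
}}

```text
time: 5.25
tool_pos: [0.5449, -0.3243, 0.152]
ee_rot: [3.14, -0.008, 1.575]
force: [0.0, -0.6, -0.4]
width: 0.0596
```

Run:
```python
from station import bot,camera
import cv2,numpy as np
from h import *
s=bot.read_state();print({k:np.round(s[k],4).tolist() for k in("tool_pos","force","joint_pos","ee_rot")})
for n,(a,b) in(("scene",(200,350)),("top",(150,400))):
    c=camera(n);i=c["img"][a:a+110,b:b+150,::-1]
    cv2.imwrite(f"pics/{n}3.png",cv2.resize(i,None,fx=5.3,fy=5.3,interpolation=cv2.INTER_CUBIC))
```

```text
{'tool_pos': [0.5449, -0.3243, 0.152], 'force': [0.0448, -0.555, -0.3822], 'joint_pos': [0.0215, 0.5685, 0.6471, 1.6872, -0.3988, 1.0237, 0.8102], 'ee_rot': [3.1403, -0.0082, 1.5754]}
```

View pics/scene3.png

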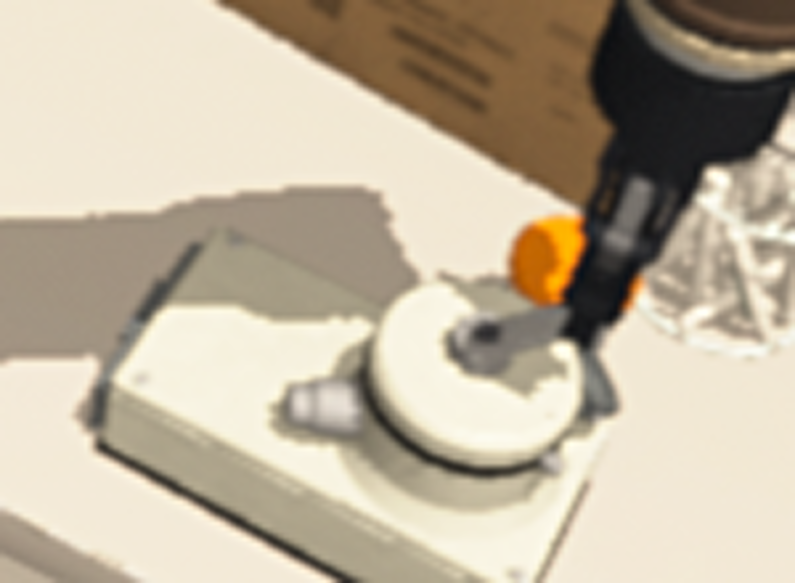

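Call:
{"op": "drive_tool", "data": {
  "deltas": [
    [0,0,0,0,0,0,-1],
    [0,0,0,0,0,0,-1],
    [0,0,0,0,0,0,-1],
    [0,0,0,0,0,0,-1]
  ],
  "newtons": 90
}}

```text
time: 5.85
tool_pos: [0.5465, -0.3253, 0.1547]
ee_rot: [3.136, -0.007, 1.576]
force: [1.1, 0.7, 5.8]
width: 0.0207
```

```bash
cat > arc.py <<'E'
import sys,numpy as np
from station import bot
H=np.array([float(sys.argv[1]),float(sys.argv[2])]) if len(sys.argv)>2 else np.array([.503,-.2875])
s=bot.read_state();p=np.array(s["tool_pos"]);d=p[:2]-H
th=-np.arctan2(d[1],d[0])-0.03  # crank reading mod 2pi, approx
print("t",round(s["time"],2),"p",np.round(p,4),"r",round(np.hypot(*d),4),"reading~",round(th%(2*np.pi),3),"F",np.round(s["force"],1),"w",round(s["width"],4))
e=np.array([-d[1],d[0]])/np.hypot(*d); print("F tangential(cw)",round(float(-e@s["force"][:2]),1),"rad",round(float(d/np.hypot(*d)@s["force"][:2]),1),"rot",np.round(s["ee_rot"],3),"q",np.round(s["joint_pos"],2))
E
python3 arc.py
```

```text
t 5.85 p [ 0.5465 -0.3253  0.1547] r 0.0576 reading~ 0.685 F [1.1 0.7 5.8] w 0.0207
F tangential(cw) -1.3 rad 0.4 rot [ 3.136 -0.007  1.576] q [ 0.02  0.57  0.65  1.68 -0.4   1.02  0.81]
```

```bash
cat > nxt.py <<'E'
# usage: nxt.py lead step [n]  -> rows to reach along the arc
import sys,json,numpy as np
from scipy.spatial.transform import Rotation as R
from scipy.optimize import least_squares
from station import bot
s=bot.read_state();p=np.array(s["tool_pos"]);F=np.array(s["force"])
try: L=json.load(open("log.json"))
except Exception: L=[]
if not L or L[-1][0]<s["time"]-1e-6: L.append([s["time"],*p.tolist(),*F.tolist()]);json.dump(L,open("log.json","w"))
A=np.array(L)
H0=np.array([.5025,-.287])
f=lambda h:np.r_[(np.hypot(A[:,1]-h[0],A[:,2]-h[1])-.055)/.0007,(h-H0)/.003]
H=least_squares(f,H0).x
ang=np.unwrap(-np.arctan2(A[:,2]-H[1],A[:,1]-H[0]))-.03
d=p[:2]-H;r=np.hypot(*d);u=d/r;tc=np.array([u[1],-u[0]])
print("H",np.round(H,4),"r",round(r,4),"reading",round(ang[-1],3),"rate",round((ang[-1]-ang[-2])/(A[-1,0]-A[-2,0]),2) if len(A)>1 else "", "Ft",round(tc@F[:2],1),"Fr",round(u@F[:2],1),"Fz",round(F[2],1),"w",round(float(s["width"]),4),"t",round(s["time"],2),"z",round(p[2],4),"rot",np.round(s["ee_rot"],3),"q",np.round(s["joint_pos"],2))
lead=float(sys.argv[1]);st=[float(x) for x in sys.argv[2].split(",")]
if len(st)==1: st=st*5
Rm=R.from_euler("xyz",s["ee_rot"]); 
rv=(Rm.inv()*R.from_euler("xyz",[np.pi,0,np.pi/2])).as_rotvec()/np.deg2rad(6)
a=-np.arctan2(d[1],d[0])+lead
rows=[]
for x in st:
    a+=x; t=np.array([H[0]+.055*np.cos(a),H[1]-.055*np.sin(a),.154])
    sh=Rm.inv().apply(t-p)/.06
    rows.append([round(v,2) for v in [*(rv),*sh]]+[-1])
print(rows)
E
python3 nxt.py 0 0.06,0.12,0.14,0.14,0.14
```

```text
H [ 0.5049 -0.2891] r 0.0552 reading 0.686 rate  Ft -1.3 Fr 0.4 Fz 5.8 w 0.0207 t 5.85 z 0.1547 rot [ 3.136 -0.007  1.576] q [ 0.02  0.57  0.65  1.68 -0.4   1.02  0.81]
[[np.float64(0.05), np.float64(-0.06), np.float64(0.05), np.float64(-0.04), np.float64(-0.04), np.float64(0.01), -1], [np.float64(0.05), np.float64(-0.06), np.float64(0.05), np.float64(-0.11), np.float64(-0.12), np.float64(0.01), -1], [np.float64(0.05), np.float64(-0.06), np.float64(0.05), np.float64(-0.18), np.float64(-0.23), np.float64(0.01), -1], [np.float64(0.05), np.float64(-0.06), np.float64(0.05), np.float64(-0.24), np.float64(-0.34), np.float64(0.01), -1], [np.float64(0.05), np.float64(-0.06), np.float64(0.05), np.float64(-0.28), np.float64(-0.46), np.float64(0.01), -1]]
```

Call:
{"op": "drive_tool", "data": {
  "deltas": [
    [0.05,-0.06,0.05,-0.04,-0.04,0.01,-1],
    [0.05,-0.06,0.05,-0.11,-0.12,0.01,-1],
    [0.05,-0.06,0.05,-0.18,-0.23,0.01,-1],
    [0.05,-0.06,0.05,-0.24,-0.34,0.01,-1],
    [0.05,-0.06,0.05,-0.28,-0.46,0.01,-1]
  ]
}}

```text
time: 6.48
tool_pos: [0.5217, -0.3416, 0.1547]
ee_rot: [3.137, 0.0, 1.572]
force: [7.2, 1.2, 2.0]
width: 0.021
```

```bash
sed -i 's/print(rows)/print(json.dumps([[float(v) for v in r] for r in rows]))/' nxt.py; python3 nxt.py 0.03 0.14
```

```text
H [ 0.5047 -0.2892] r 0.055 reading 1.228 rate 0.87 Ft -7.2 Fr 1.0 Fz 2.0 w 0.021 t 6.47 z 0.1547 rot [3.137 0.    1.572] q [ 0.04  0.55  0.66  1.72 -0.39  1.01  0.84]
[[0.05, 0.0, 0.01, -0.03, -0.15, 0.01, -1.0], [0.05, 0.0, 0.01, -0.04, -0.28, 0.01, -1.0], [0.05, 0.0, 0.01, -0.03, -0.41, 0.01, -1.0], [0.05, 0.0, 0.01, -0.01, -0.53, 0.01, -1.0], [0.05, 0.0, 0.01, 0.04, -0.65, 0.01, -1.0]]
```

Call:
{"op": "drive_tool", "data": {
  "deltas": [
    [0.05,0,0.01,-0.03,-0.17,0.01,-1],
    [0.05,0,0.01,-0.04,-0.3,0.01,-1],
    [0.05,0,0.01,-0.03,-0.43,0.01,-1],
    [0.05,0,0.01,0.0,-0.55,0.01,-1],
    [0.05,0,0.01,0.05,-0.67,0.01,-1]
  ]
}}

```text
time: 7.1
tool_pos: [0.4834, -0.3397, 0.1548]
ee_rot: [3.138, 0.003, 1.571]
force: [6.7, -3.7, -1.8]
width: 0.0205
```

```bash
python3 nxt.py 0.05 0.14
```

```text
H [ 0.5048 -0.2892] r 0.055 reading 1.942 rate 1.14 Ft -7.6 Fr 0.8 Fz -1.8 w 0.0205 t 7.1 z 0.1548 rot [3.138e+00 3.000e-03 1.571e+00] q [ 0.04  0.49  0.67  1.8  -0.36  0.97  0.87]
[[0.04, 0.03, 0.0, 0.08, -0.15, 0.01, -1.0], [0.04, 0.03, 0.0, 0.16, -0.25, 0.01, -1.0], [0.04, 0.03, 0.0, 0.25, -0.34, 0.01, -1.0], [0.04, 0.03, 0.0, 0.36, -0.42, 0.01, -1.0], [0.04, 0.03, 0.0, 0.47, -0.48, 0.01, -1.0]]
```

Good: about 1.1 rad/s and the radius is holding.

Call:
{"op": "drive_tool", "data": {
  "deltas": [
    [0.04,0.03,0,0.08,-0.15,0.01,-1],
    [0.04,0.03,0,0.16,-0.25,0.01,-1],
    [0.04,0.03,0,0.25,-0.34,0.01,-1],
    [0.04,0.03,0,0.36,-0.42,0.01,-1],
    [0.04,0.03,0,0.47,-0.48,0.01,-1]
  ]
}}

```text
time: 7.72
tool_pos: [0.4556, -0.3134, 0.1548]
ee_rot: [3.139, 0.004, 1.57]
force: [5.6, -6.4, -2.4]
width: 0.0208
```

```bash
python3 nxt.py 0.05 0.14
```

```text
H [ 0.5049 -0.2891] r 0.055 reading 2.655 rate 1.14 Ft -8.3 Fr -2.2 Fz -2.4 w 0.0208 t 7.72 z 0.1548 rot [3.139 0.004 1.57 ] q [-0.01  0.43  0.69  1.9  -0.33  0.93  0.84]
[[0.03, 0.04, -0.0, 0.16, -0.06, 0.01, -1.0], [0.03, 0.04, -0.0, 0.29, -0.09, 0.01, -1.0], [0.03, 0.04, -0.0, 0.42, -0.09, 0.01, -1.0], [0.03, 0.04, -0.0, 0.54, -0.08, 0.01, -1.0], [0.03, 0.04, -0.0, 0.67, -0.06, 0.01, -1.0]]
```

Call:
{"op": "drive_tool", "data": {
  "deltas": [
    [0.03,0.04,0,0.16,-0.06,0.01,-1],
    [0.03,0.04,0,0.29,-0.08,0.01,-1],
    [0.03,0.04,0,0.42,-0.09,0.01,-1],
    [0.03,0.04,0,0.54,-0.08,0.01,-1],
    [0.03,0.04,0,0.67,-0.06,0.01,-1]
  ]
}}

```text
time: 8.35
tool_pos: [0.4516, -0.2759, 0.1547]
ee_rot: [3.14, 0.004, 1.568]
force: [-0.2, -8.3, 0.5]
width: 0.0207
```

```bash
python3 nxt.py 0.05 0.14,.14,.14,.15,.16
```

```text
H [ 0.5049 -0.2891] r 0.0549 reading 3.356 rate 1.12 Ft -8.1 Fr -1.8 Fz 0.5 w 0.0207 t 8.35 z 0.1547 rot [3.14  0.004 1.568] q [-0.09  0.39  0.7   1.95 -0.31  0.91  0.76]
[[0.01, 0.03, -0.03, 0.16, 0.06, 0.01, -1.0], [0.01, 0.03, -0.03, 0.28, 0.12, 0.01, -1.0], [0.01, 0.03, -0.03, 0.38, 0.19, 0.01, -1.0], [0.01, 0.03, -0.03, 0.48, 0.29, 0.01, -1.0], [0.01, 0.03, -0.03, 0.56, 0.41, 0.01, -1.0]]
```

Call:
{"op": "drive_tool", "data": {
  "deltas": [
    [0.01,0.03,-0.03,0.16,0.06,0.01,-1],
    [0.01,0.03,-0.03,0.28,0.12,0.01,-1],
    [0.01,0.03,-0.03,0.38,0.19,0.01,-1],
    [0.01,0.03,-0.03,0.48,0.29,0.01,-1],
    [0.01,0.03,-0.03,0.56,0.41,0.01,-1]
  ]
}}

```text
time: 8.98
tool_pos: [0.4708, -0.2466, 0.1545]
ee_rot: [-3.135, 0.003, 1.565]
force: [-21.5, -7.4, 20.4]
width: 0.0205
```

```bash
python3 nxt.py 0.09 0.14,.13,.13,.13,.13
```

```text
H [ 0.505  -0.2892] r 0.0547 reading 4.006 rate 1.04 Ft -21.4 Fr 7.6 Fz 20.4 w 0.0205 t 8.97 z 0.1545 rot [-3.135e+00  3.000e-03  1.565e+00] q [-0.15  0.4   0.69  1.94 -0.31  0.92  0.69]
[[-0.06, 0.03, -0.06, 0.12, 0.17, 0.01, -1.0], [-0.06, 0.03, -0.06, 0.16, 0.28, 0.01, -1.0], [-0.06, 0.03, -0.06, 0.19, 0.4, 0.01, -1.0], [-0.06, 0.03, -0.06, 0.21, 0.52, 0.0, -1.0], [-0.06, 0.03, -0.06, 0.21, 0.64, 0.0, -1.0]]
```

Call:
{"op": "drive_tool", "data": {
  "deltas": [
    [-0.06,0.03,-0.06,0.12,0.17,0.01,-1],
    [-0.06,0.03,-0.06,0.16,0.28,0.01,-1],
    [-0.06,0.03,-0.06,0.19,0.4,0,-1],
    [-0.06,0.03,-0.06,0.21,0.51,0,-1],
    [-0.06,0.03,-0.06,0.21,0.62,0,-1]
  ]
}}

```text
time: 9.6
tool_pos: [0.5076, -0.2342, 0.1546]
ee_rot: [-3.14, -0.001, 1.571]
force: [-8.0, 1.3, 11.5]
width: 0.0211
```

```bash
python3 nxt.py 0.04 0.14
```

```text
H [ 0.505  -0.2892] r 0.055 reading 4.73 rate 1.16 Ft -8.1 Fr 0.9 Fz 11.5 w 0.0211 t 9.6 z 0.1546 rot [-3.140e+00 -1.000e-03  1.571e+00] q [-0.16  0.44  0.67  1.88 -0.33  0.94  0.67]
[[-0.01, -0.01, 0.0, -0.02, 0.16, 0.01, -1.0], [-0.01, -0.01, 0.0, -0.06, 0.29, 0.01, -1.0], [-0.01, -0.01, 0.0, -0.12, 0.4, 0.01, -1.0], [-0.01, -0.01, 0.0, -0.19, 0.51, 0.01, -1.0], [-0.01, -0.01, 0.0, -0.27, 0.61, 0.01, -1.0]]
```

Call:
{"op": "drive_tool", "data": {
  "deltas": [
    [-0.01,-0.01,0,-0.02,0.16,0,-1],
    [-0.01,-0.01,0,-0.06,0.29,0,-1],
    [-0.01,-0.01,0,-0.12,0.41,0,-1],
    [-0.01,-0.01,0,-0.19,0.52,0,-1],
    [-0.01,-0.01,0,-0.27,0.62,0,-1]
  ]
}}

```text
time: 10.22
tool_pos: [0.5437, -0.2499, 0.1546]
ee_rot: [-3.139, -0.002, 1.571]
force: [-8.4, 3.0, 10.3]
width: 0.0208
```

```bash
sed -i 's/,\.154\])/,p[2]])/' nxt.py; python3 nxt.py 0.05 0.14
```

```text
H [ 0.5051 -0.2892] r 0.0551 reading 5.459 rate 1.17 Ft -8.1 Fr -3.7 Fz 10.3 w 0.0208 t 10.22 z 0.1546 rot [-3.139e+00 -2.000e-03  1.571e+00] q [-0.12  0.51  0.66  1.78 -0.36  0.99  0.68]
[[-0.03, -0.02, 0.0, -0.13, 0.11, -0.0, -1.0], [-0.03, -0.02, 0.0, -0.25, 0.18, -0.0, -1.0], [-0.03, -0.02, 0.0, -0.36, 0.22, -0.0, -1.0], [-0.03, -0.02, 0.0, -0.49, 0.26, -0.0, -1.0], [-0.03, -0.02, 0.0, -0.62, 0.27, -0.0, -1.0]]
```

Call:
{"op": "drive_tool", "data": {
  "deltas": [
    [-0.03,-0.02,0,-0.13,0.11,-0.01,-1],
    [-0.03,-0.02,0,-0.25,0.18,-0.01,-1],
    [-0.03,-0.02,0,-0.37,0.22,-0.01,-1],
    [-0.03,-0.02,0,-0.49,0.26,-0.01,-1],
    [-0.03,-0.02,0,-0.62,0.27,-0.01,-1]
  ]
}}

```text
time: 10.85
tool_pos: [0.56, -0.2846, 0.1548]
ee_rot: [-3.14, -0.004, 1.572]
force: [-3.5, 8.6, 3.6]
width: 0.0206
```

```bash
python3 nxt.py 0.05 0.14
```

```text
H [ 0.5051 -0.2892] r 0.0551 reading 6.171 rate 1.14 Ft -8.9 Fr -2.8 Fz 3.6 w 0.0206 t 10.85 z 0.1548 rot [-3.14  -0.004  1.572] q [-0.05  0.55  0.65  1.7  -0.38  1.02  0.73]
[[-0.01, -0.03, 0.02, -0.17, -0.0, -0.0, -1.0], [-0.01, -0.03, 0.02, -0.3, -0.03, -0.0, -1.0], [-0.01, -0.03, 0.02, -0.42, -0.07, -0.0, -1.0], [-0.01, -0.03, 0.02, -0.54, -0.12, -0.0, -1.0], [-0.01, -0.03, 0.02, -0.64, -0.2, -0.0, -1.0]]
```

Call:
{"op": "drive_tool", "data": {
  "deltas": [
    [-0.01,-0.03,0.02,-0.17,0,0,-1],
    [-0.01,-0.03,0.02,-0.3,-0.03,0,-1],
    [-0.01,-0.03,0.02,-0.42,-0.07,0,-1],
    [-0.01,-0.03,0.02,-0.54,-0.12,0,-1],
    [-0.01,-0.03,0.02,-0.64,-0.2,0,-1]
  ]
}}

```text
time: 11.48
tool_pos: [0.5503, -0.3205, 0.1548]
ee_rot: [3.139, -0.003, 1.573]
force: [5.0, 6.6, 2.8]
width: 0.0207
```

```bash
python3 nxt.py 0.05 0.14
```

```text
H [ 0.5051 -0.2892] r 0.055 reading 6.859 rate 1.1 Ft -8.2 Fr 0.4 Fz 2.8 w 0.0207 t 11.47 z 0.1548 rot [ 3.139e+00 -3.000e-03  1.573e+00] q [ 0.01  0.57  0.64  1.68 -0.39  1.03  0.79]
[[0.02, -0.03, 0.02, -0.13, -0.11, -0.0, -1.0], [0.02, -0.03, 0.02, -0.22, -0.21, -0.0, -1.0], [0.02, -0.03, 0.02, -0.28, -0.32, -0.0, -1.0], [0.02, -0.03, 0.02, -0.34, -0.44, -0.0, -1.0], [0.02, -0.03, 0.02, -0.37, -0.56, -0.0, -1.0]]
```

Call:
{"op": "drive_tool", "data": {
  "deltas": [
    [0.02,-0.03,0.02,-0.13,-0.11,0,-1],
    [0.02,-0.03,0.02,-0.22,-0.21,0,-1],
    [0.02,-0.03,0.02,-0.28,-0.32,0,-1],
    [0.02,-0.03,0.02,-0.34,-0.44,0,-1],
    [0.02,-0.03,0.02,-0.37,-0.56,0,-1]
  ]
}}

```text
time: 12.1
tool_pos: [0.5196, -0.3422, 0.1548]
ee_rot: [3.137, 0.001, 1.573]
force: [7.3, -0.9, -2.8]
width: 0.021
```

```bash
python3 nxt.py 0.05 0.14
```

```text
H [ 0.5051 -0.2892] r 0.0549 reading 7.557 rate 1.12 Ft -6.8 Fr 2.8 Fz -2.8 w 0.021 t 12.1 z 0.1548 rot [3.137e+00 1.000e-03 1.573e+00] q [ 0.05  0.54  0.65  1.72 -0.38  1.    0.84]
[[0.04, 0.01, 0.02, -0.03, -0.17, -0.0, -1.0], [0.04, 0.01, 0.02, -0.03, -0.3, -0.0, -1.0], [0.04, 0.01, 0.02, -0.01, -0.43, -0.0, -1.0], [0.04, 0.01, 0.02, 0.02, -0.55, -0.0, -1.0], [0.04, 0.01, 0.02, 0.07, -0.67, -0.0, -1.0]]
```

Call:
{"op": "drive_tool", "data": {
  "deltas": [
    [0.04,0.01,0.02,-0.03,-0.17,0,-1],
    [0.04,0.01,0.02,-0.03,-0.3,0,-1],
    [0.04,0.01,0.02,-0.01,-0.43,0,-1],
    [0.04,0.01,0.02,0.02,-0.55,0,-1],
    [0.04,0.01,0.02,0.07,-0.67,0,-1]
  ]
}}

```text
time: 12.72
tool_pos: [0.4815, -0.3389, 0.1548]
ee_rot: [3.138, 0.003, 1.571]
force: [7.5, -3.5, -4.5]
width: 0.0206
```

```bash
python3 nxt.py 0.05 0.14
```

```text
H [ 0.5051 -0.2892] r 0.055 reading 8.267 rate 1.14 Ft -8.3 Fr -0.0 Fz -4.5 w 0.0206 t 12.72 z 0.1548 rot [3.138e+00 3.000e-03 1.571e+00] q [ 0.05  0.49  0.67  1.81 -0.36  0.97  0.86]
[[0.04, 0.02, 0.01, 0.09, -0.15, -0.0, -1.0], [0.04, 0.02, 0.01, 0.17, -0.25, -0.0, -1.0], [0.04, 0.02, 0.01, 0.27, -0.33, -0.0, -1.0], [0.04, 0.02, 0.01, 0.38, -0.4, -0.0, -1.0], [0.04, 0.02, 0.01, 0.49, -0.46, -0.0, -1.0]]
```

Call:
{"op": "drive_tool", "data": {
  "deltas": [
    [0.04,0.02,0.01,0.09,-0.15,0,-1],
    [0.04,0.02,0.01,0.17,-0.25,0,-1],
    [0.04,0.02,0.01,0.27,-0.33,0,-1],
    [0.04,0.02,0.01,0.38,-0.4,0,-1],
    [0.04,0.02,0.01,0.49,-0.46,0,-1]
  ]
}}

```text
time: 13.35
tool_pos: [0.4547, -0.3115, 0.1548]
ee_rot: [3.139, 0.005, 1.569]
force: [5.2, -6.6, -6.0]
width: 0.0206
```

```bash
python3 nxt.py 0.05 0.14
```

```text
H [ 0.5051 -0.2892] r 0.0551 reading 8.978 rate 1.14 Ft -8.2 Fr -2.1 Fz -6.0 w 0.0206 t 13.35 z 0.1548 rot [3.139 0.005 1.569] q [-0.01  0.42  0.68  1.9  -0.33  0.93  0.83]
[[0.02, 0.04, -0.01, 0.17, -0.05, -0.0, -1.0], [0.02, 0.04, -0.01, 0.29, -0.07, -0.0, -1.0], [0.02, 0.04, -0.01, 0.42, -0.08, -0.0, -1.0], [0.02, 0.04, -0.01, 0.55, -0.06, -0.0, -1.0], [0.02, 0.04, -0.01, 0.67, -0.03, -0.0, -1.0]]
```

Call:
{"op": "drive_tool", "data": {
  "deltas": [
    [0.02,0.04,-0.01,0.17,-0.05,0,-1],
    [0.02,0.04,-0.01,0.29,-0.07,0,-1],
    [0.02,0.04,-0.01,0.42,-0.08,0,-1],
    [0.02,0.04,-0.01,0.55,-0.06,0,-1],
    [0.02,0.04,-0.01,0.67,-0.03,0,-1]
  ]
}}

```text
time: 13.98
tool_pos: [0.4523, -0.2737, 0.1548]
ee_rot: [3.142, 0.004, 1.568]
force: [-2.5, -6.9, -1.6]
width: 0.0206
```

```bash
python3 nxt.py 0.05 0.14,.14,.145,.15,.16
```

```text
H [ 0.5051 -0.2892] r 0.055 reading 9.68 rate 1.12 Ft -7.3 Fr 0.5 Fz -1.6 w 0.0206 t 13.97 z 0.1548 rot [3.142 0.004 1.568] q [-0.09  0.39  0.69  1.95 -0.3   0.91  0.75]
[[0.0, 0.04, -0.02, 0.16, 0.06, -0.0, -1.0], [0.0, 0.04, -0.02, 0.27, 0.13, -0.0, -1.0], [0.0, 0.04, -0.02, 0.37, 0.21, -0.0, -1.0], [0.0, 0.04, -0.02, 0.47, 0.32, -0.0, -1.0], [0.0, 0.04, -0.02, 0.55, 0.44, -0.0, -1.0]]
```

Call:
{"op": "drive_tool", "data": {
  "deltas": [
    [0,0.04,-0.02,0.16,0.06,0,-1],
    [0,0.04,-0.02,0.27,0.13,0,-1],
    [0,0.04,-0.02,0.37,0.21,0,-1],
    [0,0.04,-0.02,0.47,0.32,0,-1],
    [0,0.04,-0.02,0.55,0.44,0,-1]
  ]
}}

```text
time: 14.6
tool_pos: [0.4728, -0.2451, 0.1546]
ee_rot: [-3.133, 0.002, 1.564]
force: [-13.5, -3.1, 15.3]
width: 0.0206
```

```bash
python3 nxt.py 0.09 0.14,.13,.13,.13,.13
```

```text
H [ 0.5051 -0.2892] r 0.0547 reading 10.334 rate 1.05 Ft -12.7 Fr 5.5 Fz 15.3 w 0.0206 t 14.6 z 0.1546 rot [-3.133e+00  2.000e-03  1.564e+00] q [-0.15  0.4   0.68  1.94 -0.3   0.92  0.68]
[[-0.08, 0.02, -0.06, 0.11, 0.18, -0.0, -1.0], [-0.08, 0.02, -0.06, 0.15, 0.29, -0.0, -1.0], [-0.08, 0.02, -0.06, 0.17, 0.41, -0.0, -1.0], [-0.08, 0.02, -0.06, 0.18, 0.53, -0.0, -1.0], [-0.08, 0.02, -0.06, 0.18, 0.65, -0.01, -1.0]]
```

Call:
{"op": "drive_tool", "data": {
  "deltas": [
    [-0.08,0.02,-0.06,0.11,0.16,0,-1],
    [-0.08,0.02,-0.06,0.15,0.27,0,-1],
    [-0.08,0.02,-0.06,0.17,0.39,0,-1],
    [-0.08,0.02,-0.06,0.18,0.5,0,-1],
    [-0.08,0.02,-0.06,0.18,0.61,-0.01,-1]
  ]
}}

```text
time: 15.22
tool_pos: [0.5084, -0.2343, 0.1547]
ee_rot: [-3.139, -0.001, 1.57]
force: [-6.7, 0.8, 5.1]
width: 0.0208
```

```bash
python3 nxt.py 0.05 0.14
```

```text
H [ 0.5051 -0.2892] r 0.0551 reading 11.026 rate 1.11 Ft -6.7 Fr 0.4 Fz 5.1 w 0.0208 t 15.22 z 0.1547 rot [-3.139e+00 -1.000e-03  1.570e+00] q [-0.16  0.44  0.66  1.87 -0.33  0.94  0.66]
[[-0.02, -0.01, -0.0, -0.03, 0.17, -0.0, -1.0], [-0.02, -0.01, -0.0, -0.07, 0.29, -0.0, -1.0], [-0.02, -0.01, -0.0, -0.13, 0.41, -0.0, -1.0], [-0.02, -0.01, -0.0, -0.2, 0.51, -0.0, -1.0], [-0.02, -0.01, -0.0, -0.28, 0.61, -0.0, -1.0]]
```

Call:
{"op": "drive_tool", "data": {
  "deltas": [
    [-0.02,-0.01,0,-0.03,0.17,0,-1],
    [-0.02,-0.01,0,-0.07,0.29,0,-1],
    [-0.02,-0.01,0,-0.13,0.41,0,-1],
    [-0.02,-0.01,0,-0.2,0.51,0,-1],
    [-0.02,-0.01,0,-0.28,0.61,0,-1]
  ]
}}

```text
time: 15.85
tool_pos: [0.5441, -0.2502, 0.1546]
ee_rot: [-3.139, -0.002, 1.571]
force: [-7.1, 4.1, 10.1]
width: 0.0208
```

```bash
python3 nxt.py 0.05 0.14
```

```text
H [ 0.5051 -0.2892] r 0.0551 reading 11.751 rate 1.16 Ft -7.9 Fr -2.1 Fz 10.1 w 0.0208 t 15.85 z 0.1546 rot [-3.139e+00 -2.000e-03  1.571e+00] q [-0.12  0.51  0.65  1.78 -0.36  0.99  0.68]
[[-0.03, -0.02, -0.0, -0.14, 0.11, -0.0, -1.0], [-0.03, -0.02, -0.0, -0.25, 0.17, -0.0, -1.0], [-0.03, -0.02, -0.0, -0.37, 0.22, -0.0, -1.0], [-0.03, -0.02, -0.0, -0.49, 0.25, -0.0, -1.0], [-0.03, -0.02, -0.0, -0.62, 0.27, -0.0, -1.0]]
```

Call:
{"op": "drive_tool", "data": {
  "deltas": [
    [-0.03,-0.02,0,-0.14,0.11,0,-1],
    [-0.03,-0.02,0,-0.25,0.17,0,-1],
    [-0.03,-0.02,0,-0.37,0.22,0,-1],
    [-0.03,-0.02,0,-0.49,0.25,0,-1],
    [-0.03,-0.02,0,-0.61,0.27,0,-1]
  ]
}}

```text
time: 16.48
tool_pos: [0.5601, -0.2849, 0.1547]
ee_rot: [-3.141, -0.003, 1.572]
force: [-5.9, 7.1, 10.7]
width: 0.0211
```

```bash
python3 nxt.py 0.05 0.13,.12,.12
```

```text
H [ 0.5051 -0.2892] r 0.0551 reading 12.458 rate 1.13 Ft -7.6 Fr -5.4 Fz 10.7 w 0.0211 t 16.48 z 0.1547 rot [-3.141e+00 -3.000e-03  1.572e+00] q [-0.05  0.55  0.64  1.7  -0.38  1.02  0.73]
[[-0.01, -0.03, 0.01, -0.16, -0.0, -0.0, -1.0], [-0.01, -0.03, 0.01, -0.27, -0.02, -0.0, -1.0], [-0.01, -0.03, 0.01, -0.38, -0.05, -0.0, -1.0]]
```

Call:
{"op": "drive_tool", "data": {
  "deltas": [
    [-0.01,-0.03,0.01,-0.16,0,-0.01,-1],
    [-0.01,-0.03,0.01,-0.27,-0.02,-0.01,-1],
    [-0.01,-0.03,0.01,-0.38,-0.05,-0.01,-1]
  ]
}}

```text
time: 16.85
tool_pos: [0.5579, -0.3047, 0.1548]
ee_rot: [-3.141, -0.005, 1.573]
force: [-0.5, 9.1, 5.2]
width: 0.0207
```

```bash
python3 nxt.py 0.05 0.12,.11
```

```text
H [ 0.5051 -0.2892] r 0.055 reading 12.823 rate 0.97 Ft -8.6 Fr -3.1 Fz 5.2 w 0.0207 t 16.85 z 0.1548 rot [-3.141 -0.005  1.573] q [-0.01  0.56  0.64  1.68 -0.39  1.03  0.76]
[[-0.0, -0.04, 0.02, -0.14, -0.06, -0.0, -1.0], [-0.0, -0.04, 0.02, -0.23, -0.11, -0.0, -1.0]]
```

Call:
{"op": "drive_tool", "data": {
  "deltas": [
    [0,-0.04,0.02,-0.14,-0.06,0,-1],
    [0,-0.04,0.02,-0.23,-0.11,0,-1]
  ]
}}

```text
time: 17.1
tool_pos: [0.5532, -0.3158, 0.1547]
ee_rot: [3.14, -0.004, 1.574]
force: [2.6, 8.0, 4.4]
width: 0.0212
```

```bash
python3 nxt.py 0.05 0.12,.11
```

```text
H [ 0.5051 -0.2892] r 0.055 reading 13.041 rate 0.88 Ft -8.2 Fr -1.6 Fz 4.4 w 0.0212 t 17.1 z 0.1547 rot [ 3.14  -0.004  1.574] q [ 0.01  0.57  0.64  1.68 -0.39  1.03  0.78]
[[0.01, -0.04, 0.03, -0.13, -0.09, -0.0, -1.0], [0.01, -0.04, 0.03, -0.2, -0.15, -0.0, -1.0]]
```

Call:
{"op": "drive_tool", "data": {
  "deltas": [
    [0.01,-0.04,0.03,-0.13,-0.09,0,-1],
    [0.01,-0.04,0.03,-0.2,-0.15,0,-1]
  ]
}}

```text
time: 17.35
tool_pos: [0.5466, -0.3253, 0.1548]
ee_rot: [3.139, -0.002, 1.573]
force: [3.9, 7.3, 3.6]
width: 0.0207
```

```bash
python3 nxt.py 0.05 0.12,.11
```

```text
H [ 0.5051 -0.2892] r 0.055 reading 13.253 rate 0.85 Ft -8.1 Fr -1.8 Fz 3.6 w 0.0207 t 17.35 z 0.1548 rot [ 3.139e+00 -2.000e-03  1.573e+00] q [ 0.03  0.56  0.64  1.68 -0.39  1.02  0.8 ]
[[0.03, -0.02, 0.02, -0.11, -0.11, -0.0, -1.0], [0.03, -0.02, 0.02, -0.17, -0.19, -0.0, -1.0]]
```

Call:
{"op": "drive_tool", "data": {
  "deltas": [
    [0.03,-0.02,0.02,-0.11,-0.11,0,-1],
    [0.03,-0.02,0.02,-0.17,-0.19,0,-1]
  ]
}}

```text
time: 17.6
tool_pos: [0.5381, -0.3332, 0.1548]
ee_rot: [3.139, -0.002, 1.574]
force: [6.3, 4.8, 2.3]
width: 0.0207
```

```bash
python3 nxt.py 0.05 0.12,.11
```

```text
H [ 0.5051 -0.2892] r 0.055 reading 13.465 rate 0.85 Ft -8.0 Fr -0.1 Fz 2.3 w 0.0207 t 17.6 z 0.1548 rot [ 3.139e+00 -2.000e-03  1.574e+00] q [ 0.04  0.56  0.64  1.69 -0.38  1.02  0.81]
[[0.03, -0.02, 0.03, -0.08, -0.13, -0.0, -1.0], [0.03, -0.02, 0.03, -0.12, -0.22, -0.0, -1.0]]
```

Call:
{"op": "drive_tool", "data": {
  "deltas": [
    [0.03,-0.02,0.03,-0.08,-0.13,0,-1],
    [0.03,-0.02,0.03,-0.12,-0.22,0,-1]
  ]
}}

```text
time: 17.85
tool_pos: [0.5294, -0.3384, 0.1549]
ee_rot: [3.135, -0.0, 1.574]
force: [14.3, 2.9, -4.0]
width: 0.0208
```

```bash
python3 nxt.py 0.05 0.12,.11
```

```text
H [ 0.5051 -0.2892] r 0.0549 reading 13.649 rate 0.73 Ft -14.1 Fr 3.7 Fz -4.0 w 0.0208 t 17.85 z 0.1549 rot [ 3.135 -0.     1.574] q [ 0.05  0.55  0.64  1.71 -0.38  1.01  0.83]
[[0.06, -0.0, 0.03, -0.06, -0.14, -0.0, -1.0], [0.06, -0.0, 0.03, -0.08, -0.24, -0.0, -1.0]]
```

Call:
{"op": "drive_tool", "data": {
  "deltas": [
    [0.06,0,0.03,-0.04,-0.08,0,-1],
    [0.06,0,0.03,-0.04,-0.1,0,-1]
  ]
}}

```text
time: 18.1
tool_pos: [0.5282, -0.339, 0.1549]
ee_rot: [3.135, -0.0, 1.575]
force: [14.7, 1.5, -5.8]
width: 0.0204
```

```bash
python3 nxt.py 0.05 0.05,.02
```

```text
H [ 0.5051 -0.2892] r 0.0549 reading 13.672 rate 0.1 Ft -14.0 Fr 4.9 Fz -5.8 w 0.0204 t 18.1 z 0.1549 rot [ 3.135 -0.     1.575] q [ 0.05  0.55  0.64  1.71 -0.38  1.01  0.83]
[[0.06, -0.0, 0.04, -0.04, -0.08, -0.0, -1.0], [0.06, -0.0, 0.04, -0.04, -0.1, -0.0, -1.0]]
```

Call:
{"op": "drive_tool", "data": {
  "deltas": [
    [0.06,0,0.04,-0.05,-0.11,0,-1],
    [0.06,0,0.04,-0.05,-0.12,0,-1]
  ]
}}

```text
time: 18.35
tool_pos: [0.5262, -0.3399, 0.1549]
ee_rot: [3.135, -0.0, 1.575]
force: [15.7, 2.2, -5.5]
width: 0.0208
```

```bash
python3 nxt.py 0.05 0.05,.02
```

```text
H [ 0.5051 -0.2892] r 0.0549 reading 13.713 rate 0.16 Ft -15.4 Fr 4.0 Fz -5.5 w 0.0208 t 18.35 z 0.1549 rot [ 3.135 -0.     1.575] q [ 0.05  0.55  0.64  1.71 -0.38  1.01  0.83]
[[0.06, -0.0, 0.04, -0.03, -0.09, -0.0, -1.0], [0.06, -0.0, 0.04, -0.04, -0.1, -0.0, -1.0]]
```

Call:
{"op": "drive_tool", "data": {
  "deltas": [
    [0,0,0,-0.02,-0.06,0,0.4],
    [0,0,0,-0.02,-0.05,0,0.4],
    [0,0,0,-0.01,-0.02,0,0.4],
    [0,0,0,0,0,0,0.4]
  ]
}}

```text
time: 18.85
tool_pos: [0.5261, -0.3401, 0.1548]
ee_rot: [3.135, -0.0, 1.574]
force: [-0.1, 0.1, -1.3]
width: 0.0594
```

```bash
python3 arc.py .5051 -.2892
python3 - <<'E'
from station import bot,camera
import cv2
for n,(a,b) in(("scene",(200,380)),):
    c=camera(n);i=c["img"][a:a+110,b:b+150,::-1]
    cv2.imwrite(f"pics/{n}4.png",cv2.resize(i,None,fx=5.3,fy=5.3,interpolation=cv2.INTER_CUBIC))
E
```

```text
t 18.85 p [ 0.5261 -0.3401  0.1548] r 0.055 reading~ 1.15 F [-0.1  0.1 -1.3] w 0.0594
F tangential(cw) 0.1 rad -0.2 rot [ 3.135 -0.     1.574] q [ 0.05  0.55  0.64  1.71 -0.38  1.01  0.83]
```

View pics/scene4.png

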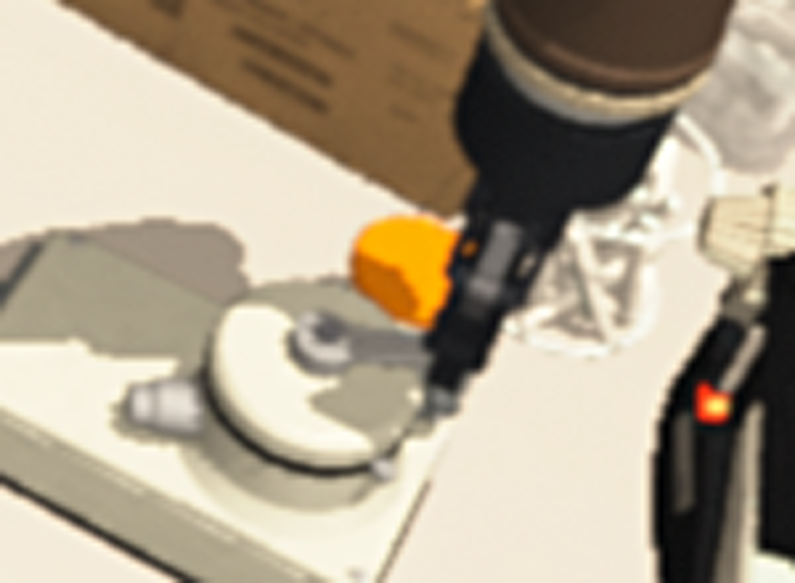

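Knob is free and the forces are near zero. Lift straight up.

Call:
{"op": "drive_tool", "data": {
  "deltas": [
    [0,0,0,0,0,-0.3,0.4],
    [0,0,0,0,0,-0.8,0.4],
    [0,0,0,0,0,-1.4,0.4],
    [0,0,0,0,0,-1.9,0.4],
    [0,0,0,0,0,-2.0,0.4]
  ]
}}

```text
time: 19.52
tool_pos: [0.5261, -0.341, 0.2782]
ee_rot: [3.131, 0.002, 1.574]
force: [-0.6, -0.4, 0.0]
width: 0.0597
```

Call:
{"op": "drive_tool", "data": {
  "deltas": [
    [0,0,0,1,-0.2,0,0.4],
    [0,0,0,2,-0.4,0,0.4],
    [0,0,0,3,-0.6,0,0.4],
    [0,0,0,4,-0.8,0,0.4],
    [0,0,0,5,-1.0,0,0.4]
  ]
}}

```text
time: 20.15
tool_pos: [0.4642, -0.0394, 0.2771]
ee_rot: [3.131, 0.002, 1.574]
force: [1.0, 0.3, -0.6]
width: 0.06
```

Run:
```python
from station import bot,camera
import cv2,numpy as np
from h import *
s=bot.read_state();print(s["time"],np.round(s["tool_pos"],3),np.round(s["force"],1))
for n,(a,b,A,B) in(("scene",(220,350,235,455)),("top",(150,375,185,470))):
    c=camera(n);np.savez(n+"5.npz",**c);i=c["img"][a:a+110,b:b+150,::-1]
    cv2.imwrite(f"pics/{n}5.png",cv2.resize(i,None,fx=5.3,fy=5.3,interpolation=cv2.INTER_CUBIC))
    g=c["img"][A:A+40,B:B+32].max(2);m=(g<70).astype(np.uint8)
    k_,l,st,ce=cv2.connectedComponentsWithStats(m)
    for k in range(1,k_):
        if st[k,4]>40:
            p=ray(c,*(ce[k]+[B,A]),.168);d=p[:2]-[.5051,-.2892];d2=p[:2]-[.5033,-.2875];print(n,st[k],np.round(p,4),np.hypot(*d),-np.arctan2(d[1],d[0])-.03+4*np.pi,-np.arctan2(d2[1],d2[0])-.03+4*np.pi)
```

```text
20.15 [ 0.464 -0.039  0.277] [ 1.   0.3 -0.6]
scene [  7  15  14  18 152] [ 0.5281 -0.3406  0.168 ] 0.05628216587174069 13.6858339271081 13.669661108779257
top [14 17 13  8 56] [ 0.5266 -0.3335  0.168 ] 0.04928996354709909 13.655120642216746 13.638135177768316
```

View pics/scene5.png

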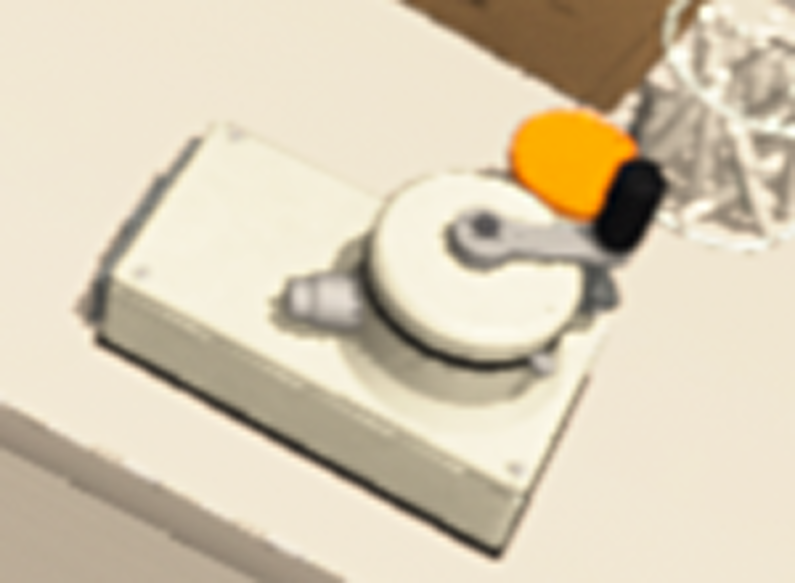

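View pics/top5.png

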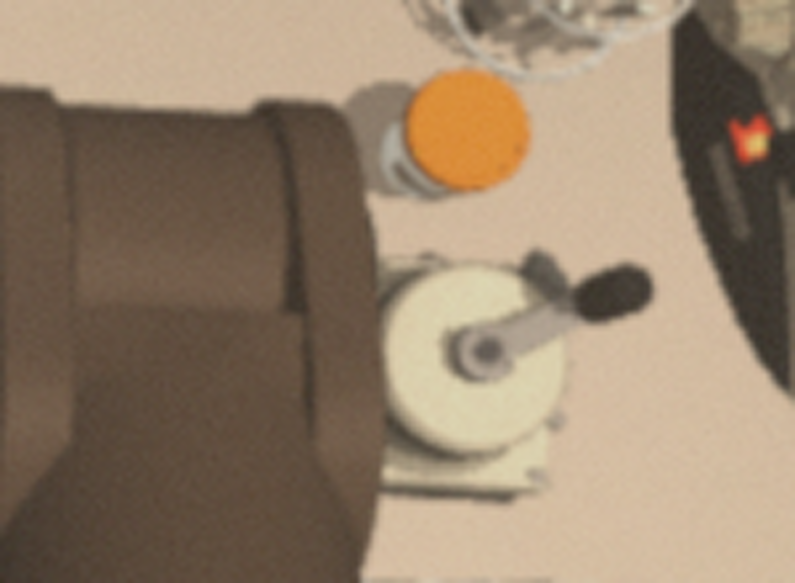

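Call:
{"op": "drive_tool", "data": {
  "deltas": [
    [0,0,0,0,0,0,0.4],
    [0,0,0,0,0,0,0.4]
  ]
}}

```text
time: 20.5
tool_pos: [0.4637, -0.0351, 0.2766]
ee_rot: [3.133, -0.001, 1.582]
force: [0.8, -0.4, 0.4]
width: 0.0596
```

```bash
python3 -c "
from station import bot
print(bot.read_state()['force']); print(bot.close_job())"
```

```text
[ 0.79732581 -0.43973472  0.39401933]
the job is handed in; nothing more can be done
None
```

The job is done and handed in at about 20.5 s; `close_job()` gives no verdict.

- **Tray:** I pushed it home until it stopped firmly, at about 23 N. The picture afterwards shows its front up against the base.
- **Cranking:** I gripped the knob and turned the crank clockwise at about 1.1 rad/s (about 5.6 s a turn). It went through both stiff spots at about 1.05 rad/s or a little more, then slowed to about 0.85 rad/s (about 7.4 s a turn) while I felt for the stop.
- **End stop:** I felt contact at a crank reading of about 13.5 and pressed in by an estimated 0.19 rad, with about 15 N at the knob.
- **Release:** I let go and lifted clear. The crank then rested at about 13.64 to 13.69, so the stop is about 0.12 to 0.17 rad in, a bit more than the 0.10 expected.

**Last checks:** The force on the gripper was near zero. The cup shows no shift in the pictures. I did not look at the pad box, dish and pen again, though the arm never went down near them.

**Disagreements:**
- The vertical force reached 10 to 20 N at the stiff spots and at points just after them.
- The sideways force read 21 N once in the first stiff spot, above the 17 N stated. The grip did not slip.
- In the top view the knob came out about 6 mm nearer the axis than its 55 mm, but the crank angle agreed with the other camera to 0.03 rad.

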